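# Find the hidden catch of a key box and press it

## Task

Open the white key box: feel gently with a fingertip along the middle of its flat top panel for the round push catch, which is sunk a little below the surface and painted like the panel, and press it fully in so that the lid comes up. Do not touch the lid itself, leave the stamp, mug, tape core and carton where they stand, and draw back clear when the lid is up.

Things in the scene. Friction and masses are not known exactly. Their poses are not given: they have to be found in the camera images.
- keybox: White sheet-metal key box fixed to the table, 220 mm (its x) by 360 mm (its y) by 70 mm high; origin at the centre of its underside, z up. The half on its -x side (towards the robot) has a flat rigid top, the panel, at 70 mm height. The half on its +x side is closed by the lid, whose top is level with the panel and whose near edge is 7 mm beyond the box's middle.
- panel_mid (a point): Point on the surface of the flat panel, midway along it: 60 mm towards -x from the middle of the key box, axes as the key box. The centre of the push catch lies on the line through this point along the box's y axis, at most 50 mm to either side: different every time and not reported, so feel or look for it. The panel is otherwise smooth and rigid; only the stamp stands on it.
- search_end (a point): Point on the panel surface 50 mm to the +y side of panel_mid: the furthest +y place of the catch's centre. The catch is a flat white disc of 47 mm diameter in a round well of 50 mm diameter, its face 3 mm below the panel surface, with a thin dark gap around it: shut fingertips fit in and meet the disc 3 mm lower than the panel.
- catch (a joint): How far the catch is pushed in (m): 0 out (face 3 mm below the panel), 0.005 fully in (face 8 mm below the panel). It moves straight down against a friction of about 3 N, so a push of 5 to 10 N takes it in; it has no return spring and stays where it is left.
- lid (a joint): Opening of the lid (rad), 0 shut, about 0.45 with the catch fully in. The catch drives it: it rises in step with the catch, 0.09 rad for each mm, and stays. Its hinge is along the far (+x) edge of the box; its near edge, 350 mm long, rises up to 42 mm above the panel, 67 mm from the line on which the catch lies.
- stamp: Small turned wooden hand stamp, 28 mm across and 45 mm high, standing loose on the panel near its +y end, about 150 mm from panel_mid. Origin at the centre of its underside, z up. To be left alone.
- mug: White mug, 76 mm across and 85 mm high, loose on the table beyond the +y end of the key box. Origin at the centre of its underside. To be left alone.
- tape: Cardboard tape core, a ring 90 mm across and 24 mm high, lying loose beyond the -y end of the key box. Origin at the centre of its underside. To be left alone.
- carton: Small brown carton, 70 x 110 x 60 mm, loose behind the key box on its +x side. Origin at the centre of its underside. To be left alone.

How it is judged:
By the outcome, as a careful person would: the job done as asked, in the order asked, and still so for the second after the job is handed in, with the robot touching nothing.
It also fails if it takes over 48 s, if anything falls off the work surface, if the arm or the gripper's body presses on something with over 40 N, if the wrist force passes 120 N, or if a joint passes its speed limit or range.

## Robot

A 6-joint arm with a two-finger parallel gripper is mounted at the origin on the work surface. World frame = base frame: x ahead of the robot, y to its left, z up, the work surface at z = 0. Lengths are in m, angles in rad, forces in N, time in s.
With the tool pointing down it reaches from about 0.375 to 0.975 m from the base axis. Payload 3.8 kg.
Tool frame: the origin (TCP) lies midway between the tips of the shut fingers; the grasp point (between the pads) lies 19 mm behind it; x points along the fingers, y is the direction in which the jaws open and shut, and the axes are right-handed (so a half turn about x gives the same grasp; the last joint's range is limited). The gripper opens to 88 mm and grips with 3 to 60 N. Pads are 18 mm wide; open, the fingers measure 123 mm over their backs; the gripper's body (75 mm by 187 mm) begins 45 mm behind the grasp point.
Start: joints at [1.238, 0.264, 1.604, -0, 1.274, -0.037], TCP at [0.197, 0.646, 0.239] pointing down, gripper open.
Joint ranges: [-2.63, 2.63], [-0.94, 2.18], [0.31, 2.57], [-1.31, 4.45], [0, 2.66], [-2.55, 2.55]. Speed limits (rad/s): [2.57, 2.57, 3.14, 3.14, 3.14, 3.14].

## Interface

Orientations are given as a rotation vector (axis times angle).
In Python, from cell import manip, inverse_kinematics, cams, order gives the robot as it stands. Calls block until the motion is done:
- manip.move_pose(position, orientation): joint-space move of the TCP to a pose.
- manip.move_linear(position, rate=0.15, rot=None): straight line of the TCP; rot=None keeps the orientation; rate is the mean speed in m/s.
- manip.set_joints(angles): joint-space move.
- manip.set_gripper(opening, force=None): finger opening in m; force is the grip in N (None keeps the last); returns when the fingers have stopped.
- manip.dwell(seconds).
- inverse_kinematics(position, orientation): joint angles nearest the present ones, or None.
- manip.state(): the state.
- cams.capture(name): name is "scene" or "side" or "wrist"; returns a dict with "image" (384x512x3 uint8, blue, green, red), "z_map" (384x512 float32, m along the optical axis (not along the pixel's ray), 0 where there is no reading), "intrinsics" (3x3 intrinsics, pixels), "k1" (the pictures are not rectified: a ray, as slopes to the right and down, at radius r is drawn at 1 + k1 r^2 times it, then the intrinsics apply), "position" and "orientation" of the camera in the world; the wrist camera has in their place "T_tool_cam" (4x4, takes a point from camera to tool coordinates, whose origin is the TCP and whose axes are the tool frame's). Camera axes: x right, y down, z forward; pixel columns grow to the right and rows downward; lengths in m; the calibration is good to about 2 mm. A picture is of the moment at which its call begins: read the wrist's pose just before it.
A pose or a line that the arm cannot do raises manip.IKError and nothing moves.
- order.close_job(): hands the job in, once; it reports no verdict.
The state is a dict: "clock": time; "joint_pos": joint angles; "joint_velocities": joint speeds; "tau": joint torques, N m; "tool_pos": TCP position; "tcp_rot": TCP orientation; "contact_force": force on the tool from outside, world axes, zero at the start; "moment": the same for the moment, N m; "gripper_width": finger opening in m.
Only numpy, scipy, OpenCV 4.12 (cv2) and the standard library are available. Lean on these libraries where they do the work, as an engineer would, in place of code of your own. Each camera call takes 0.05 s, during which the arm holds its last target.

## Working session

There is one attempt and no reset: what is moved stays moved. The work goes in short steps, each a Python script; the robot and the scene stay as the last script left them, time stands still between calls to the robot, and variables do not carry over. Pictures are saved under pics/ and viewed, and the job is handed in when it is done.

```bash
ls; mkdir -p pics; python3 - <<'E'
from cell import manip, cams
import cv2, numpy as np
s=manip.state(); print(s['clock'],s['tool_pos'],s['tcp_rot'],s['contact_force'],s['gripper_width'])
for n in ("scene","side","wrist"):
    c=cams.capture(n); cv2.imwrite(f"pics/{n}0.png",c["image"]); np.savez(f"{n}0.npz",**c)
    print(n,c["intrinsics"].tolist() if hasattr(c["intrinsics"],'tolist') else c["intrinsics"],c["k1"],c.get("position"),c.get("orientation"),c.get("T_tool_cam"))
print(manip.state()['clock'])
E
```

```text
pics
0.0 [0.19654541 0.64501176 0.237417  ] [ 0.23046261  1.5587035  -0.23388984] [ 0.00421329 -0.55547402 -0.66033188] 0.08793592867829608
scene [[499.1133371238147, 0.0, 249.88846484831805], [0.0, 499.1133371238147, 191.36803314371508], [0.0, 0.0, 1.0]] -0.20105228469271377 [ 1.33565571 -0.10444666  1.17258559] [-2.08798994 -1.60818384  0.50308787] None
side [[418.38921806243076, 0.0, 249.34490282951342], [0.0, 418.38921806243076, 196.7421438557396], [0.0, 0.0, 1.0]] -0.07301036659026433 [0.6084791  0.89946525 0.73047639] [-0.03722655  2.80693982 -1.40356884] None
wrist [[288.20739452001715, 0.0, 254.48051597092302], [0.0, 288.20739452001715, 190.71581719599806], [0.0, 0.0, 1.0]] -0.05984208740519897 None None [[ 1.28005710e-04 -2.60396813e-01  9.65501675e-01 -1.45039455e-01]
 [ 9.99999576e-01  9.13603163e-04  1.13820305e-04 -7.52357627e-04]
 [-9.11723828e-04  9.65501251e-01  2.60396819e-01 -6.64205153e-02]
 [ 0.00000000e+00  0.00000000e+00  0.00000000e+00  1.00000000e+00]]
0.15
```

View pics/scene0.png

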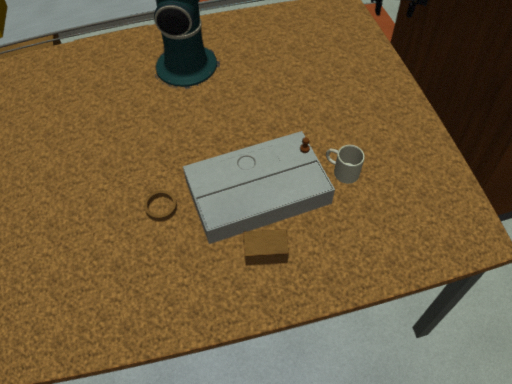

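View pics/side0.png

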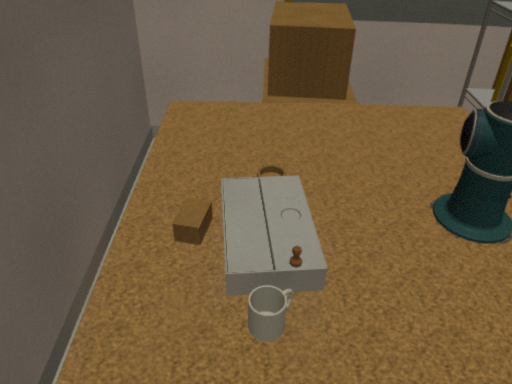

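View pics/wrist0.png

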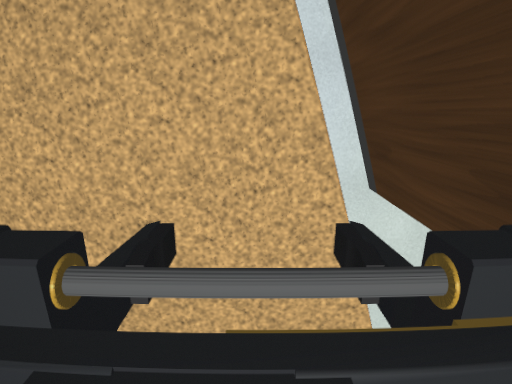

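The ring of the catch shows at about (246,162) in the scene view and (291,214) in the side view. The stamp is at (305,147) in the scene view and the mug at (348,162). I'll enlarge both views to measure.

```bash
cat > h.py <<'E'
import numpy as np, cv2
from scipy.spatial.transform import Rotation as R
def load(n): return dict(np.load(n+'.npz',allow_pickle=True))
def dist(c): return np.array([float(c['k1']),0,0,0,0])
def ray(c,uv,Rm=None,p=None):
    q=cv2.undistortPoints(np.array(uv,float).reshape(-1,1,2),c['intrinsics'].astype(float),dist(c)).reshape(-1,2)
    d=np.c_[q,np.ones(len(q))]
    Rm=R.from_rotvec(c['orientation']).as_matrix() if Rm is None else Rm
    return d@Rm.T, (c['position'] if p is None else p)
def onplane(c,uv,z,**k):
    d,p=ray(c,uv,**k); return p+d*((z-p[2])/d[:,2:3])
def bydepth(c,uv):
    d,p=ray(c,uv); z=np.array([c['z_map'][int(round(v)),int(round(u))] for u,v in np.array(uv)]); return p+d*z[:,None]
E
python3 - <<'E'
from h import *
a=load('scene0'); b=load('side0')
cv2.imwrite('pics/sc1.png',cv2.resize(a['image'][125:245,175:340],None,fx=4.8,fy=4.8,interpolation=cv2.INTER_CUBIC))
cv2.imwrite('pics/si1.png',cv2.resize(b['image'][165:300,205:335],None,fx=4.4,fy=4.4,interpolation=cv2.INTER_CUBIC))
print(bydepth(a,[(246,162),(290,150),(215,172),(260,195),(305,185)]).round(4))
print(bydepth(b,[(291,214),(290,190),(305,245),(245,215)]).round(4))
E
```

```text
[[ 0.517   0.0844  0.0687]
 [ 0.5084  0.2149  0.0694]
 [ 0.5295 -0.0063  0.0707]
 [ 0.6353  0.0924  0.0723]
 [ 0.6368  0.2169  0.0742]]
[[ 0.5172  0.085   0.0681]
 [ 0.5143 -0.0159  0.0693]
 [ 0.4916  0.1982  0.0695]
 [ 0.6322  0.0968  0.0715]]
```

View pics/sc1.png

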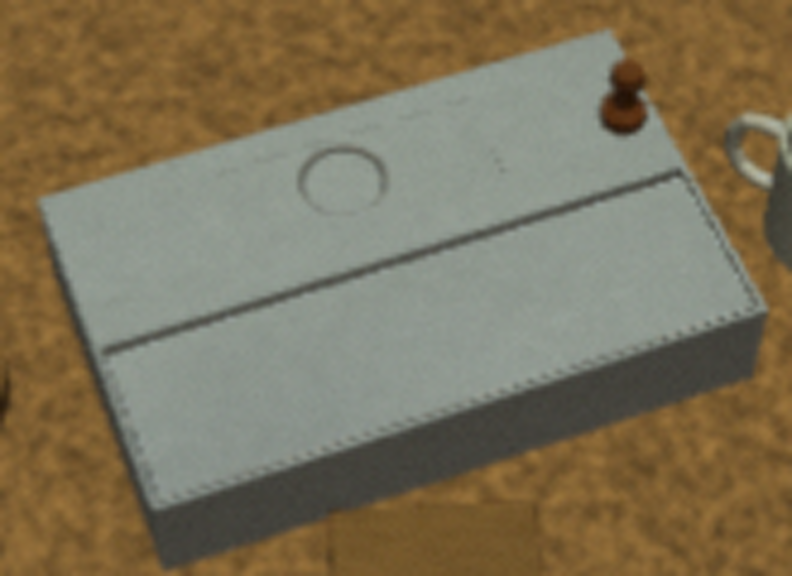

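View pics/si1.png

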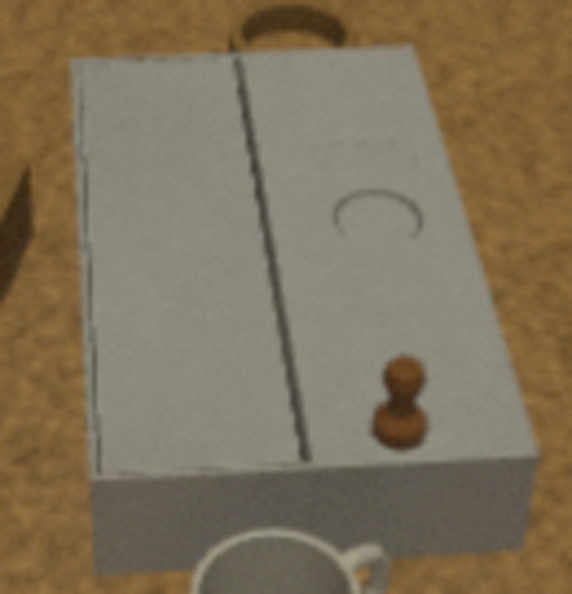

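```bash
python3 - <<'E'
from h import *
a=load('scene0'); b=load('side0')
f=lambda l,k,o:[((u+.5)/k-.5+o[0],(v+.5)/k-.5+o[1]) for u,v in l]
# order: near -y, near +y, far +y, far -y, catch, stamp base
A=f([(40,200),(612,30),(767,310),(155,508),(343,181),(624,115)],4.8,(175,125))
B=f([(412,46),(537,456),(95,475),(72,60),(379,220),(400,432)],4.4,(205,165))
m=[np.array([[-.11,-.18],[-.11,.18],[.11,.18],[.11,-.18]])][0]
for c,P in((a,A),(b,B)):
    w=onplane(c,P,.07)[:,:2]; print(w.round(4).tolist())
    q=w[:4]; mc=q.mean(0); qq=q-mc
    th=np.arctan2((m[:,0]*qq[:,1]-m[:,1]*qq[:,0]).sum(),(m*qq).sum())
    Rm=np.array([[np.cos(th),-np.sin(th)],[np.sin(th),np.cos(th)]])
    print('centre',mc,'yaw',th,'catch in box',(w[4:]-mc)@Rm, 'corners',(qq@Rm).round(4).tolist())
    print('catch snapped', mc+Rm@np.array([-.06,((w[4]-mc)@Rm)[1]]))
E
```

```text
[[0.4864, -0.0882], [0.4498, 0.2701], [0.6676, 0.2903], [0.7029, -0.0656], [0.519, 0.0841], [0.5145, 0.2563]]
centre [0.57667237 0.10165912] yaw 0.0999063930281588 catch in box [[-0.05914463 -0.01169919]
 [-0.04640184  0.16010116]] corners [[-0.1088, -0.1799], [-0.1094, 0.1802], [0.1092, 0.1787], [0.109, -0.179]]
catch snapped [0.51813844 0.08403385]
[[0.4869, -0.088], [0.4508, 0.2702], [0.6662, 0.2887], [0.7044, -0.0645], [0.5183, 0.0898], [0.5171, 0.2557]]
centre [0.57708674 0.10161708] yaw 0.10200306503441002 catch in box [[-0.05970617 -0.00574013]
 [-0.0439973   0.15936458]] corners [[-0.109, -0.1794], [-0.1084, 0.1806], [0.1077, 0.1771], [0.1097, -0.1782]]
catch snapped [0.51798311 0.08979721]
```

```bash
cat >> h.py <<'E'
YAW=0.101; C=np.array([0.5769,0.1016])
BX=np.array([np.cos(YAW),np.sin(YAW)]); BY=np.array([-np.sin(YAW),np.cos(YAW)])
TR=np.array([[0,0,-1],[BY[0],BY[1],0],[BX[0],BX[1],0]]).T
ROT=R.from_matrix(TR).as_rotvec()
def box(x,y,z): return np.r_[C+x*BX+y*BY,z]
def wristpose(s,c):
    T=np.eye(4); T[:3,:3]=R.from_rotvec(s['tcp_rot']).as_matrix(); T[:3,3]=s['tool_pos']
    return T@c['T_tool_cam']
E
python3 - <<'E'
from h import *
from cell import manip,cams,inverse_kinematics
s=manip.state(); print(R.from_rotvec(s['tcp_rot']).as_matrix().round(2).tolist())
for p in (box(0,-.01,.2),box(-.06,-.01,.11),box(-.06,-.01,.06)): print(inverse_kinematics(p,ROT))
manip.move_pose(box(0,-.01,.2),ROT)
manip.set_gripper(0.0,force=10)
s=manip.state(); c=cams.capture('wrist'); np.savez('wrist1.npz',**c,T=wristpose(s,c)); cv2.imwrite('pics/wrist1.png',c['image'])
print(s['clock'],s['tool_pos'],s['contact_force'],s['gripper_width'])
E
```

```text
[[-0.0, 0.29, 0.96], [-0.0, 0.96, -0.29], [-1.0, -0.0, -0.0]]
[ 0.11471353  0.12286193  1.84388454  0.          1.17484619 -1.5570828 ]
[ 1.16281853e-01  1.00678004e-01  2.04900029e+00 -4.44089210e-16
  9.91914356e-01 -1.55551447e+00]
[ 1.16281853e-01  1.66272814e-01  2.08305309e+00 -4.44089210e-16
  8.92266752e-01 -1.55551447e+00]
3.8417 [0.57790372 0.09163359 0.1999858 ] [-0.27977991  0.05305357  0.07203299] 0.0006162555408815635
```

View pics/wrist1.png

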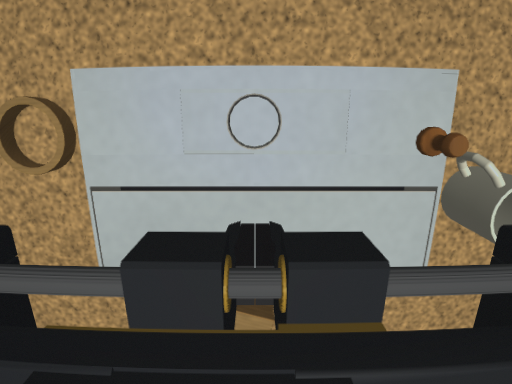

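The wrist view shows the catch ring clearly, centred near (254,121) and about 52 px across. The near corners of the panel are at (72,69) and (457,70), and the stamp is at (430,142).

```bash
python3 - <<'E'
from h import *
c=load('wrist1'); T=c['T']
k=dict(Rm=T[:3,:3],p=T[:3,3])
im=cv2.cvtColor(c['image'],cv2.COLOR_BGR2GRAY)
roi=im[85:158,220:290]; m=(roi<130).astype(np.uint8)
ys,xs=np.nonzero(m); e=cv2.fitEllipse(np.c_[xs,ys].astype(np.float32)); print(e,len(xs))
uv=[(e[0][0]+220,e[0][1]+85)]
rim=[(uv[0][0]+e[1][0]/2,uv[0][1]),(uv[0][0]-e[1][0]/2,uv[0][1])]
P=onplane(c,uv+rim+[(72,69),(457,70),(90,188),(438,188)],.07,**k)[:,:2]
print(P.round(4).tolist(), np.linalg.norm(P[1]-P[2]))
print('box',np.c_[(P-C)@BX,(P-C)@BY].round(4).tolist())
E
```

```text
((33.76850891113281, 36.0234375), (51.21065902709961, 51.92686080932617), 178.76548767089844) 379
[[0.5186, 0.0841], [0.5161, 0.1078], [0.521, 0.0604], [0.4873, -0.0868], [0.4513, 0.2661], [0.5994, -0.0733], [0.5636, 0.276]] 0.04769564795454722
box [[-0.0598, -0.0115], [-0.0598, 0.0123], [-0.0598, -0.0354], [-0.1082, -0.1784], [-0.1083, 0.1763], [0.0047, -0.1763], [0.0044, 0.1749]]
```

All three views agree: the catch is at box (-60, -11.5) mm. First a gentle touch on the bare panel for a height reference, then one on the disc.

```bash
cat >> h.py <<'E'
def probe(manip,x,y,z0,zmin,step=.001,thr=1.5):
    manip.dwell(.15); f0=manip.state()['contact_force'][2]; z=z0
    while z>zmin:
        z-=step; manip.move_linear(box(x,y,z),rate=.01)
        s=manip.state(); f=s['contact_force'][2]-f0
        if f>thr: break
    print('probe',y,'cmd z',round(z,4),'z',s['tool_pos'][2].round(4),'dF',round(f,2),'clock',s['clock'])
    return s['tool_pos'][2],f,f0
E
python3 - <<'E'
from h import *
from cell import manip
manip.move_linear(box(-.06,.035,.10),rate=.15)
manip.move_linear(box(-.06,.035,.074),rate=.05)
print(manip.state()['clock'],manip.state()['tool_pos'],manip.state()['contact_force'])
probe(manip,-.06,.035,.074,.066)
E
```

```text
5.5417 [0.51353926 0.13034368 0.07370444] [ 0.98658332  0.33534495 -0.41229479]
probe 0.035 cmd z 0.069 z 0.07 dF 8.22 clock 6.9417
```

Panel felt at z = 0.070, and the contact is stiff. Lifting off, then feeling at the catch in finer steps.

```bash
python3 - <<'E'
from h import *
from cell import manip
manip.move_linear(box(-.06,.035,.078),rate=.05)
manip.move_linear(box(-.06,-.0115,.078),rate=.08)
manip.move_linear(box(-.06,-.0115,.0705),rate=.03)
print(manip.state()['tool_pos'],manip.state()['contact_force'])
probe(manip,-.06,-.0115,.0705,.0640,step=.0005,thr=1.2)
E
```

```text
[0.51796956 0.08434592 0.07004149] [-0.55729851  0.43190674  0.41825337]
probe -0.0115 cmd z 0.067 z 0.0672 dF 2.34 clock 10.3083
```

The disc was met at z = 0.0672, 3 mm below the panel as expected. Pressing in now.

```bash
python3 - <<'E'
from h import *
from cell import manip,cams
z=.067
while z>.0600:
    z-=.0005; manip.move_linear(box(-.06,-.0115,z),rate=.008); s=manip.state()
    print(round(z,4),s['tool_pos'][2].round(4),s['contact_force'].round(2),round(s['clock'],2))
    if s['contact_force'][2]>11: break
c=cams.capture('side'); cv2.imwrite('pics/side2.png',c['image'])
E
```

```text
0.0665 0.0666 [-1.1  -0.71  2.39] 10.56
0.066 0.066 [-1.38 -0.54  3.3 ] 10.81
0.0655 0.0655 [-0.8  -0.31  3.6 ] 11.06
0.065 0.065 [0.02 0.13 3.48] 11.31
0.0645 0.0645 [-1.03 -0.55  3.77] 11.56
0.064 0.064 [-0.26 -0.17  2.49] 11.81
0.0635 0.0635 [-0.92  0.81  3.88] 12.06
0.063 0.063 [-0.42  0.49  4.16] 12.31
0.0625 0.0625 [-0.99 -0.47  3.63] 12.56
0.062 0.0624 [-1.44 -0.04  6.1 ] 12.81
0.0615 0.0623 [-3.2 -0.5  9.8] 13.06
0.061 0.0623 [-4.51  0.31 12.89] 13.31
```

View pics/side2.png

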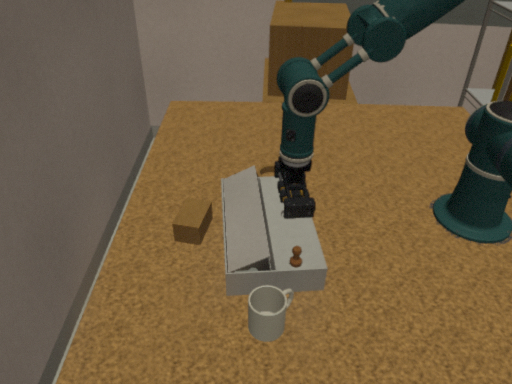

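The catch bottomed at z = 0.0623 with the force rising to 13 N, and the lid is up. Withdrawing straight up, then back.

```bash
python3 - <<'E'
from h import *
from cell import manip,cams
manip.move_linear(box(-.06,-.0115,.085),rate=.04)
manip.move_linear(box(-.06,-.0115,.24),rate=.12)
manip.move_linear(box(-.13,-.0115,.27),rate=.12)
manip.dwell(.3)
s=manip.state(); print(s['clock'],s['tool_pos'],s['contact_force'])
a=cams.capture('side'); b=cams.capture('scene'); s=manip.state(); w=cams.capture('wrist')
np.savez('side3.npz',**a); np.savez('wrist3.npz',**w,T=wristpose(s,w))
cv2.imwrite('pics/all3.png',np.vstack([cv2.resize(np.hstack([a['image'],b['image']]),(800,300)),cv2.resize(np.hstack([w['image'],np.zeros_like(w['image'])]),(800,300))]))
T=wristpose(s,w)
# near lid edge heights from side depth map
d,p=None,None
vv,uu=np.mgrid[160:300,210:330]; uv=np.c_[uu.ravel(),vv.ravel()]
P=bydepth(a,uv); bx=(P[:,:2]-C)@BX; by=(P[:,:2]-C)@BY
for lo in (.01,.03,.06,.09):
    k=(abs(bx-lo)<.005)&(abs(by)<.16)&(P[:,2]>.03); print('lid x',lo,'z',np.median(P[k,2]).round(4),k.sum())
k=(abs(bx+.06)<.008)&(abs(by+.0115)<.01); print('catch z',np.median(P[k,2]).round(4),k.sum())
k=(abs(bx+.06)<.008)&(abs(by-.06)<.02); print('panel z',np.median(P[k,2]).round(4),k.sum())
E
```

```text
16.6333 [0.44891898 0.07705703 0.26961738] [ 0.09029552  0.5850712  -0.13155161]
lid x 0.01 z 0.1009 14
lid x 0.03 z 0.1065 375
lid x 0.06 z 0.0921 365
lid x 0.09 z 0.0775 361
catch z 0.0619 31
panel z 0.0701 74
```

View pics/all3.png

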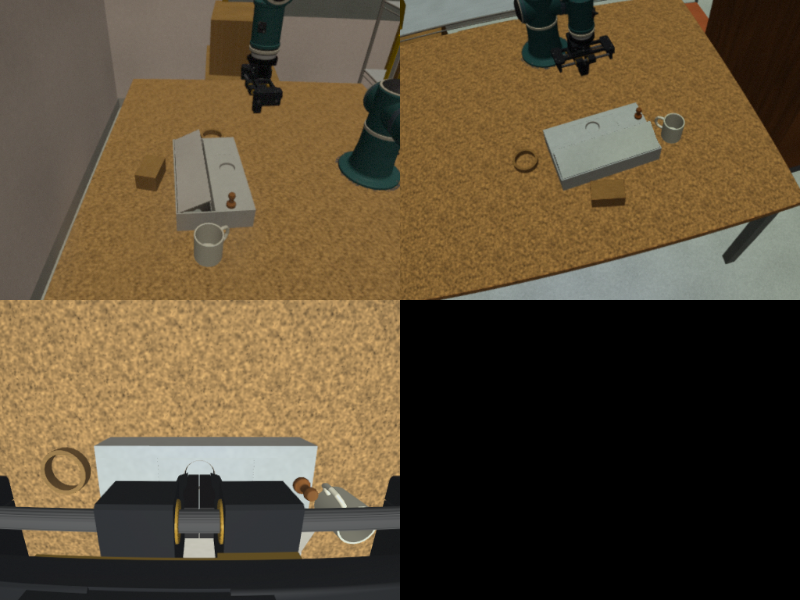

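The lid slope is atan(0.483) = 0.45 rad and the catch sits 8.2 mm below the panel. Stamp, mug, tape and carton look unmoved, and the arm is clear.

```bash
python3 -c "
from cell import manip,order
print(order.close_job(), manip.state()['clock'])"
```

```text
the job is handed in; nothing more can be done
the job is handed in; nothing more can be done
```

The key box is open and the job is handed in. The last clock reading before hand-in was about 16.6 s.

- **Finding the catch:** I located it in the camera images, 11.5 mm to the -y side of panel_mid. The scene and wrist cameras agreed. The side view gave 6 mm because the ring's near edge was hidden there, so I went with the other two. I did not sweep the whole line: I felt the bare panel once (z = 70.0 mm), then the disc (z = 67.2 mm).
- **Touch on the panel:** this was a little firmer than intended, about 8 N, because my 1 mm steps were coarse against the stiff surface.
- **Pressing:** the disc moved down at about 3–4 N. It bottomed at z = 62.3 mm with 13 N, slightly above the suggested 5 to 10 N.
- **Last checks:**
  - By the side camera's depth readings, the catch was about 8.2 mm below the panel, so fully in, and the lid was open about 0.45 rad.
  - The gripper was withdrawn about 0.2 m above the panel and back towards the robot, with no contact force.
  - The stamp, mug, tape core and carton looked unmoved in the pictures; I did not measure their positions.

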